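# Free the lacquer-seized stopper

## Robot

A 6-joint arm with a two-finger parallel gripper is mounted at the origin on the work surface. World frame = base frame: x ahead of the robot, y to its left, z up, the work surface at z = 0. Lengths are in mm, angles in rad, forces in N, time in s.
With the tool pointing down it reaches from about 350 to 875 mm from the base axis. Payload 4.2 kg.
Tool frame: the origin (TCP) lies midway between the tips of the shut fingers; the grasp point (between the pads) lies 19 mm behind it; z points along the fingers, y is the line along which they close (so a half turn about z gives the same grasp; the last joint's range is limited). The gripper opens to 85 mm and grips with 20 to 120 N. Pads are 22 mm wide; open, the fingers measure 114 mm over their backs; the gripper's body (76 mm by 85 mm) begins 54 mm behind the grasp point. The pads swing forward as they close: fully open they stand 13 mm farther back than shut.
Start: joints at [1.483, 0.385, 0.008, 0, -1.194, -0.259], TCP at [212.398, 587.781, 201.512] pointing down, gripper open.
Joint ranges: [-3.14, 3.14], [-1.21, 2.06], [-1.07, 1.41], [-3.16, 2.05], [-2.99, -0.16], [-3.1, 3.1]. Speed limits (rad/s): [2.79, 2.79, 3.14, 3.14, 3.14, 3.14].

## Interface

Orientations are given as a unit quaternion [x, y, z, w].
In Python, from bench import read_state, get_image, job_done gives the robot as it stands.
- The arm moves only by the tool servo_tool, never from a script. Its arguments are lists of equal length, an entry for each row: "rotation": the turn, a rotation vector about the world's x, y, z scaled (see below), a list of three; "slide": the shift along the world's x, y, z scaled (see below), a list of three; "grip": the opening, from -1 (shut) to 1 (fully open). In form: {"rotation": [[rx, ry, rz], ...], "slide": [[tx, ty, tz], ...], "grip": [grip, ...]}. A call has 1 to 8 rows; each row is the pose to reach, as a shift and turn from the pose commanded when the call began, turning the shorter way round; what a row does not reach only later rows make up. The controller multiplies each number of a shift by 0.2 m and each number of a turn by 360 degrees. A row lasts 1/8 s, in which the tool goes at most 62.5 mm and 10.7 degrees, less where a joint would pass 70% of its speed; a pose out of reach is approached as far as the arm can. A call with a number of a shift or a turn outside -1 to 1 is refused whole. A call with a gripper value outside its range is refused whole. The fingers move at their own pace and stop on an object; the grip force is fixed at half the most. Time passes only in rows, so rows that repeat a pose let the fingers close. It gives the time, the measured TCP pose, the force, the opening and the grip force at its end, in the units of the state.
- read_state(): the state, without advancing time (a new reading comes with each control period).
- get_image(name): name is "scene" or "top" or "wrist"; returns a dict with "image" (384x512x3 uint8, red, green, blue), "depth" (384x512 float32, mm along the optical axis (not along the pixel's ray), 0 where there is no reading), "camera_matrix" (3x3 intrinsics, pixels), "rvec" (rotation vector, rad) and "tvec" (3), from world to camera coordinates, as OpenCV has them; the wrist camera has in their place "hand_eye" (4x4, takes a point from camera to tool coordinates, whose origin is the TCP and whose axes are the flange's). Camera axes: x right, y down, z forward; pixel columns grow to the right and rows downward; lengths in mm; the calibration is good to about 2 mm. A picture is of the moment at which its call begins: read the wrist's pose just before it.
- job_done(): hands the job in; it is judged then, once.
The state is a dict: "clock": time; "joints": joint angles; "joint_vel": joint speeds; "joint_efforts": joint torques, N m; "position": TCP position; "ee_rot": TCP orientation; "contact_force": force on the tool from outside, world axes, zero at the start; "wrist_torque": the same for the moment, N m; "gripper_width": finger opening in mm; "grasp_force": force on a finger pad.
Only numpy, scipy, OpenCV 4.12 (cv2) and the standard library are available. Lean on these libraries where they do the work, as an engineer would, in place of code of your own. Each camera call takes 0.05 s, during which the arm holds its last target. There are 200 camera calls.

## Task

The stopper of the short, squat bottle in the square steel holder has seized with dried lacquer. Free it by working it back and forth, twisting it some 20 to 30 degrees to one side and back again through where it started while pulling up a little with each twist (a straight pull is not the way), then set it down gently in the steel tray. Leave the tall bottle's stopper in place.

Things in the scene. Friction and masses are not known exactly. Their poses are not given: they have to be found in the camera images.
- squat_bottle: Squat grey plastic bottle, 76 mm wide, bolted down in a dark square steel holder (100 mm): fixed. Origin: centre of the holder's underside; z up, x and y along its sides. Neck rim 120 mm up, 35 mm wide, bore 20 mm. Dried lacquer grips the stopper for its first 14 mm of rise: 35 to 55 N against a straight pull, 0.3 to 0.45 N m against a twist; less pull the slower it rises in turning. Loose above.
- stuck_stopper: White plastic stopper, 30 g, upright in the squat bottle, x axis along that bottle's x at the start. Origin: on its axis, under its round flange (30 mm wide, 5 mm thick), at the neck's rim. Flat grip tab: 28 mm along x, 12 mm thick along y, 5 to 41 mm above the origin; grip its flat faces with 60 N or more. Plug below: 16 mm wide to 18 mm down, then 12 mm wide to its end, 32 mm down.
- loose_stopper: An identical stopper that sits loosely in the tall grey bottle (62 mm across, rim 150 mm above the table, standing fixed). Not to be moved. Same origin and axes as the other.
- tray: Shallow stainless tray, fixed, 160 mm (x) by 120 mm (y) outside, 20 mm high, walls and floor 4 mm thick, empty. Origin: centre of its underside; z up.
Mind the look-alikes: they are no part of the job. Leave any yellow look-alike of the stuck_stopper alone.

How it is judged (in metres and radians):
On the way, in this order (a step that is already met when the one before it is completed fails the run):
1. the stopper is twisted at least 12 degrees to one side while still seated (risen less than 7 mm) (angle between the x axis of stuck_stopper and the x axis of squat_bottle, either way round above 0.21 rad and z of stuck_stopper in the frame of squat_bottle below 0.127 m), for 0.05 s.
2. it is twisted back to within 8 degrees of its first direction, or past it, while the lacquer still grips (risen less than 14 mm) (angle between the x axis of stuck_stopper and the x axis of squat_bottle, either way round below 0.14 rad and z of stuck_stopper in the frame of squat_bottle below 0.134 m), for 0.05 s.
3. the stopper is clear of the neck (z of stuck_stopper in the frame of squat_bottle above 0.153 m), for 0.1 s.
At the end, for the whole second after the job is handed in: The freed stopper is at rest in the tray, standing or lying: its origin is inside the tray's walls (76 mm either way along the tray's x, 56 mm along y) and less than 45 mm above the tray's underside. The tall bottle's stopper is within 10 mm of where it was (x of stuck_stopper in the frame of tray between -0.076 and 0.076 m and y of stuck_stopper in the frame of tray between -0.056 and 0.056 m and z of stuck_stopper in the frame of tray below 0.045 m and linear speed of stuck_stopper below 0.1 m/s and distance of loose_stopper from where it was at the start of the episode below 0.01 m); the robot touches nothing.
It fails at once if the tall bottle's stopper is moved by more than 10 mm (distance of loose_stopper from where it was at the start of the episode above 0.01 m).
It fails at once if the freed stopper is dropped from a height (it falls faster than 1.2 m/s while not held) (linear speed of stuck_stopper above 1.2 m/s and contact force between the fingers and stuck_stopper below 0.1 N).
It also fails if it takes over 51 s, if anything falls off the work surface, if the arm or the gripper's body presses on something with over 40 N, if the wrist force passes 120 N, or if a joint passes its speed limit or range.

## Working session

There is one attempt and no reset: what is moved stays moved. The work goes in short steps, Python scripts to look and compute and a tool call to move; the robot and the scene stay as the last step left them, time stands still between calls to the robot, and variables do not carry over. Pictures are saved under pics/ and viewed, at most 10 in all, crops included, and the job is handed in when it is done.

Besides the shell and the picture viewer there is one more tool, called after ">>>" by a JSON object that holds its "api" and its "payload", one argument or row to a line. servo_tool: Moves the arm, as the interface text tells. Shifts and turns lie within -1 to 1; 1 stands for 0.2 m of shift or 360 degrees of turn. Its arguments: {"type":"object","properties":{"rotation":{"type":"array","items":{"type":"array","items":{"type":"number","minimum":-1,"maximum":1}}},"slide":{"type":"array","items":{"type":"array","items":{"type":"number","minimum":-1,"maximum":1}}},"grip":{"type":"array","items":{"type":"number"}}},"required":["rotation","slide","grip"]}

```bash
mkdir -p pics; cat > h.py <<'E'
from bench import *
import numpy as np, cv2
def cam(n):
    d=get_image(n); R=cv2.Rodrigues(np.array(d["rvec"],float))[0]; d["R"]=R; d["t"]=np.array(d["tvec"],float).ravel(); return d
def ray(d,u,v):
    r=np.linalg.inv(d["camera_matrix"])@[u,v,1]; return -d["R"].T@d["t"], d["R"].T@r
def onz(d,u,v,z):
    c,r=ray(d,u,v); return c+r*(z-c[2])/r[2]
def cloud(d):
    v,u=np.mgrid[:384,:512]; K=d["camera_matrix"]; z=d["depth"]
    p=np.stack([(u-K[0,2])/K[0,0]*z,(v-K[1,2])/K[1,1]*z,z],-1)
    return (p-d["t"])@d["R"]
E
python3 - <<'E'
from h import *
for n in("scene","top"):
    d=cam(n); cv2.imwrite(f"pics/{n}.png",d["image"][:,:,::-1]); np.savez(f"{n}.npz",**d)
    print(n,-d["R"].T@d["t"])
s=read_state();print(s)
E
```

```text
scene [1017.0982506  -185.0567479   623.92075108]
top [ 336.89534718  -66.11273318 1303.34602613]
{'clock': 0.1, 'joints': array([ 1.48258471e+00,  3.85502399e-01,  6.74628145e-03, -4.32246701e-04,
       -1.19397313e+00, -2.58568850e-01]), 'joint_vel': array([ 0.00095305, -0.00330483,  0.00327445,  0.00114274, -0.00061783,
        0.00065276]), 'joint_efforts': array([-2.86472632e-04, -3.93320346e+01,  1.88929474e+01,  4.19791639e+00,
       -2.60056055e-03,  3.23264445e-06]), 'position': array([212.22859169, 587.24938986, 200.51135255]), 'ee_rot': array([ 9.84991299e-01, -1.72601175e-01, -1.17932418e-04,  9.80044892e-04]), 'contact_force': array([ 0.66511088, -0.59153619, -0.26395364]), 'wrist_torque': array([-0.04596961,  0.00726059, -0.00576539]), 'grasp_force': 0.0, 'gripper_width': 85.51849224685432}
```

View pics/scene.png

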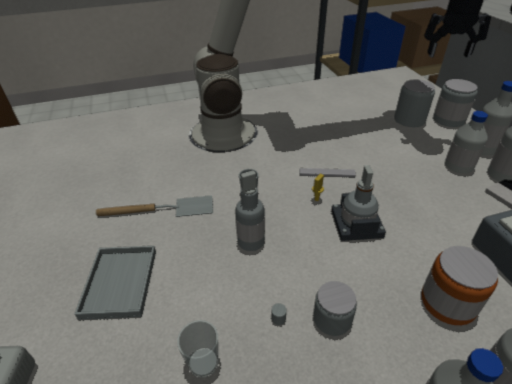

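View pics/top.png

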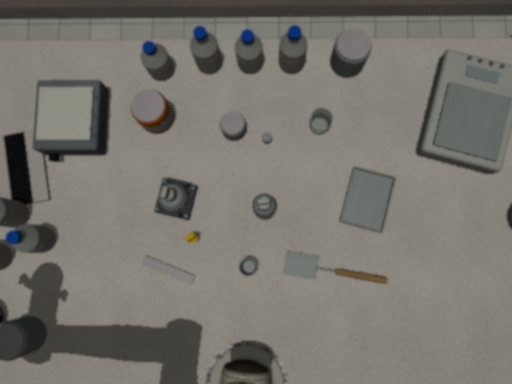

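The scene view shows the squat bottle in its dark holder at (358,215), the tall bottle at (250,215) and the tray at (117,282). In the top view they are at (176,198), (264,205) and (367,200). The yellow look-alike is at (193,238) in the top view.

```bash
python3 - <<'E'
from h import *
T=dict(np.load("top.npz")); S=dict(np.load("scene.npz"))
P=cloud(T); Q=cloud(S)
def comp(name,C,c,r,z0,z1):
    m=(np.hypot(C[...,0]-c[0],C[...,1]-c[1])<r)&(C[...,2]>z0)&(C[...,2]<z1)
    p=C[m]
    if len(p)<5: print(name,len(p));return
    rc=cv2.minAreaRect(p[:,:2].astype(np.float32)); print(name,len(p),"mean",p.mean(0).round(1),"zmax",p[:,2].max().round(1),"rect",np.round(rc[0],1),np.round(rc[1],1),round(rc[2],1))
sq=onz(T,176,198,60);ta=onz(T,264,205,100);tr=onz(T,367,200,10);print(sq,ta,tr)
for n,C in(("top",P),("scene",Q)):
    comp(n+" sqtab",C,sq,60,140,250); comp(n+" flange+",C,sq,60,112,135);comp(n+" holder",C,sq,75,12,60)
    comp(n+" talltab",C,ta,60,170,250); comp(n+" tallbody",C,ta,60,90,165); comp(n+" tray",C,tr,120,12,30); comp(n+" trayfloor",C,tr,50,-10,11)
# colour masks
g=cv2.cvtColor(T["image"],cv2.COLOR_RGB2GRAY)
m=np.zeros_like(g); m[170:225,145:205]=(g[170:225,145:205]<70)*255
cs,_=cv2.findContours(m,0,2);c=max(cs,key=cv2.contourArea);rc=cv2.minAreaRect(c);print(rc)
for q in cv2.boxPoints(rc): print(onz(T,*q,15).round(1))
big=cv2.resize(T["image"][165:230,140:300],None,fx=5,fy=5,interpolation=cv2.INTER_CUBIC)
b2=cv2.resize(S["image"][155:245,220:400],None,fx=4.44,fy=4.44,interpolation=cv2.INTER_CUBIC)[:,:800]
b=np.vstack([big[:300],cv2.resize(b2,(800,400))[60:360]]);cv2.imwrite("pics/crop.png",b[:,:,::-1])
E
```

```text
[490.16963053 193.49496655  60.        ] [468.2687605  -44.84255232 100.        ] [ 493.7815671  -328.36957269   10.        ]
top sqtab 75 mean [494.3 204.  156.5] zmax 165.4 rect [495.1 205.2] [12.9 28.6] 74.6
top flange+ 83 mean [491.5 198.3 121.8] zmax 133.8 rect [493.  203.7] [29.7 35.1] 40.0
top holder 684 mean [490.5 191.8  34. ] zmax 59.9 rect [495.3 205.4] [101.1 100.5] 77.1
top talltab 67 mean [469.1 -42.9 189. ] zmax 193.8 rect [469.7 -42.8] [12.3 27.4] 7.1
top tallbody 369 mean [465.8 -43.6 118. ] zmax 162.8 rect [469.9 -43.4] [60.3 60. ] 0.6
top tray 359 mean [ 499.  -329.6   18.7] zmax 27.5 rect [ 497.5 -327.4] [120.8 160.9] 75.4
top trayfloor 1015 mean [ 493.7 -328.4    3.4] zmax 10.7 rect [ 493.7 -328.7] [97.5 98.3] 45.1
scene sqtab 127 mean [499.7 199.5 154.3] zmax 163.2 rect [496.4 201.4] [12.  29.1] 79.2
scene flange+ 173 mean [502.3 197.1 122.2] zmax 134.9 rect [499.1 199.9] [35.2 28.2] 51.9
scene holder 1161 mean [518.6 182.5  34.6] zmax 60.0 rect [495.9 201.8] [ 99.3 103.3] 77.6
scene talltab 180 mean [474.1 -46.4 183.7] zmax 193.5 rect [471.  -45.5] [14.6 28.4] 5.4
scene tallbody 807 mean [484.4 -49.1 121.9] zmax 164.9 rect [477.2 -48. ] [58.2 49.4] 70.0
scene tray 924 mean [ 505.5 -335.5   18.1] zmax 23.4 rect [ 497.9 -331.3] [122.3 161.9] 75.4
scene trayfloor 1556 mean [ 495.9 -329.     4.5] zmax 7.8 rect [ 494.  -328.1] [98.1 98.8] 48.8
((176.11766052246094, 198.0294189453125), (35.16766357421875, 35.89527130126953), 14.03624439239502)
[458.3 261.5  15. ]
[556.9 240.5  15. ]
[533.1 143.4  15. ]
[435.2 165.2  15. ]
```

View pics/crop.png

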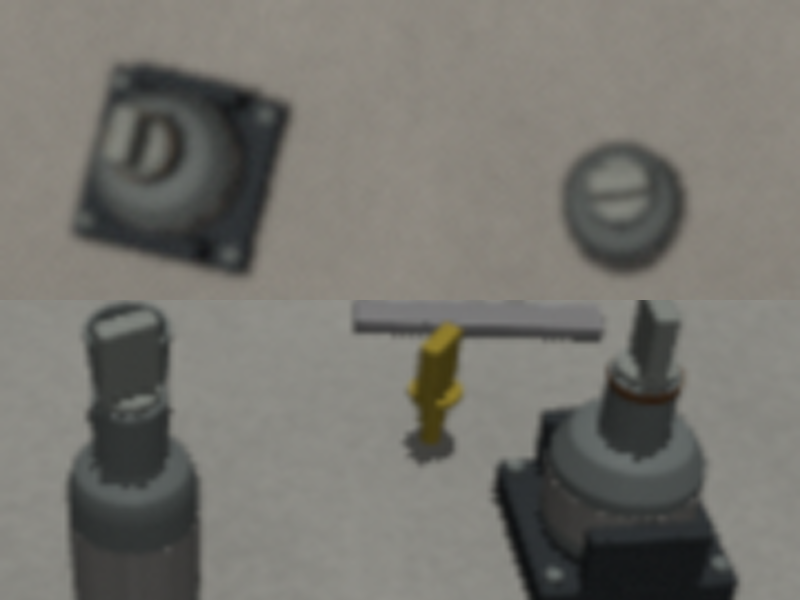

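The crop shows the stuck tab's long axis near world x, turned about -13°. The two views agree on it at (495.5, 203), with its top near 161 mm. The tray is at (497.5, -329) with its x axis at about -15° from the world's y axis. I move over the squat bottle.

>>> {"api": "servo_tool", "payload": {
  "rotation": [
    [0,0,0],
    [0,0,0.01],
    [0,0,0.02],
    [0,0,0.02],
    [0,0,0.02],
    [0,0,0.02]
  ],
  "slide": [
    [0.1,-0.12,0.15],
    [0.27,-0.36,0.2],
    [0.44,-0.6,0.2],
    [0.6,-0.82,0.2],
    [0.7,-0.95,0.2],
    [0.7,-0.95,0.2]
  ],
  "grip": [1,1,1,1,1,1]
}}

```text
clock: 0.85
position: [353.2, 395.9, 241.4]
ee_rot: [0.994, -0.112, -0.0, 0.0]
contact_force: [-0.3, -0.1, -0.2]
gripper_width: 85.8
grasp_force: 0.0
```

>>> {"api": "servo_tool", "payload": {
  "rotation": [
    [0,0,0],
    [0,0,0],
    [0,0,0],
    [0,0,0],
    [0,0,0],
    [0,0,0],
    [0,0,0]
  ],
  "slide": [
    [0.12,-0.16,0],
    [0.3,-0.4,0],
    [0.48,-0.65,0],
    [0.64,-0.86,0],
    [0.71,-0.97,0],
    [0.71,-0.97,0],
    [0.71,-0.97,0]
  ],
  "grip": [1,1,1,1,1,1,1]
}}

```text
clock: 1.72
position: [494.0, 204.7, 241.2]
ee_rot: [0.994, -0.11, -0.0, 0.0]
contact_force: [-0.4, -0.5, -0.3]
gripper_width: 85.6
grasp_force: 0.0
```

```bash
cat >> h.py <<'E'
from scipy.spatial.transform import Rotation as Ro
def wrist(name=None):
    s=read_state(); d=get_image("wrist"); H=np.array(d["hand_eye"]); A=np.eye(4); A[:3,:3]=Ro.from_quat(s["ee_rot"]).as_matrix(); A[:3,3]=s["position"]
    M=A@H; d["R"]=M[:3,:3].T; d["t"]=-M[:3,:3].T@M[:3,3]
    if name: cv2.imwrite(f"pics/{name}.png",d["image"][:,:,::-1])
    return s,d
def rect(C,c,r,z0,z1):
    m=(np.hypot(C[...,0]-c[0],C[...,1]-c[1])<r)&(C[...,2]>z0)&(C[...,2]<z1); p=C[m]
    if len(p)<5: return len(p)
    rc=cv2.minAreaRect(p[:,:2].astype(np.float32)); return len(p),p.mean(0).round(1),np.percentile(p[:,2],[5,50,95]).round(1),np.round(rc[0],1),np.round(rc[1],1),round(rc[2],1)
E
python3 - <<'E'
from h import *
s,d=wrist("w1"); print(s["position"],s["ee_rot"],s["clock"],s["joints"].round(3)); P=cloud(d)
print("cam",-d["R"].T@d["t"])
for z in((150,175),(158,175),(112,135),(5,40)): print(z,rect(P,(495.5,203),45,*z))
E
```

```text
[494.02614675 204.74378508 241.16182371] [ 9.93944269e-01 -1.09885021e-01 -2.64435018e-04  5.64733687e-05] 1.725 [ 0.696  0.204 -0.147 -0.    -1.22   0.655]
cam [569.62514976 187.76109434 412.98592713]
(150, 175) (427, array([497. , 202.7, 159.8]), array([156.6, 160.3, 161.4]), array([495.8, 202.8]), array([11.6, 27.1]), 77.5)
(158, 175) (399, array([496.2, 202.9, 160.2]), array([158.9, 160.3, 161.5]), array([495.8, 202.8]), array([11.6, 26.9]), 77.1)
(112, 135) (606, array([499.3, 202.3, 122. ]), array([117.1, 123.3, 126. ]), array([496.5, 202.9]), array([34.8, 33.4]), 77.2)
(5, 40) (351, array([514.2, 201.3,  22.2]), array([20.4, 21.6, 23.5]), array([506.4, 201.5]), array([89.3, 51.4]), 81.0)
```

View pics/w1.png

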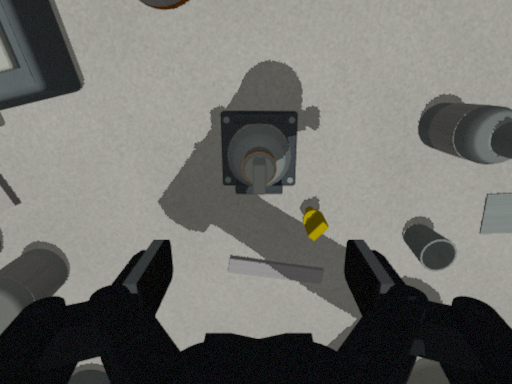

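The wrist view shows the tab at (260,175), square to the jaw. It measures (495.8, 202.8) with its top at 160.5 mm, which matches the text. Descend and close.

>>> {"api": "servo_tool", "payload": {
  "rotation": [
    [0,0,0],
    [0,0,0],
    [0,0,0],
    [0,0,0],
    [0,0,0],
    [0,0,0]
  ],
  "slide": [
    [0.01,-0.01,-0.1],
    [0.01,-0.01,-0.24],
    [0.01,-0.01,-0.38],
    [0.01,-0.01,-0.49],
    [0.01,-0.01,-0.55],
    [0.01,-0.01,-0.55]
  ],
  "grip": [1,1,1,1,1,1]
}}

```text
clock: 2.52
position: [495.9, 202.3, 131.0]
ee_rot: [0.994, -0.11, -0.0, 0.001]
contact_force: [0.4, 0.4, 0.3]
gripper_width: 85.5
grasp_force: 0.0
```

>>> {"api": "servo_tool", "payload": {
  "rotation": [
    [0,0,0],
    [0,0,0],
    [0,0,0],
    [0,0,0],
    [0,0,0],
    [0,0,0],
    [0,0,0],
    [0,0,0]
  ],
  "slide": [
    [0,0,0],
    [0,0,0],
    [0,0,0],
    [0,0,0],
    [0,0,0],
    [0,0,0],
    [0,0,0],
    [0,0,0]
  ],
  "grip": [-1,-1,-1,-1,-1,-1,-1,-1]
}}

```text
clock: 3.52
position: [496.4, 201.8, 131.5]
ee_rot: [0.994, -0.11, -0.0, 0.0]
contact_force: [0.0, 0.2, -0.3]
gripper_width: 0.2
grasp_force: 0.0
```

The jaws shut to 0.2 mm with no force, so they missed the tab. I look before doing anything else.

```bash
python3 - <<'E'
from h import *
s,d=wrist(); S=cam("scene"); print(s["position"],s["ee_rot"],s["gripper_width"],s["grasp_force"])
a=cv2.resize(S["image"][90:250,270:440],(565,532),interpolation=cv2.INTER_CUBIC)
b=cv2.resize(d["image"],(400,300)); b=np.vstack([b,np.zeros((232,400,3),np.uint8)])
cv2.imwrite("pics/w2.png",cv2.resize(np.hstack([a,b]),(800,441))[:,:,::-1])
P=cloud(S); print(rect(P,(495.8,202.8),60,112,135))
K=S["camera_matrix"]
for z in (130,160): q=K@(S["R"]@np.array([495.8,202.8,z])+S["t"]); print(q[:2]/q[2])
E
```

```text
[496.38103193 201.7740305  131.49790456] [ 9.93895999e-01 -1.10321088e-01 -2.25599507e-05  3.28503098e-05] 0.16662075765803933 0.0
(170, array([502.1, 197. , 122.2]), array([113.7, 121.3, 132. ]), array([500.3, 199.1]), array([35.2, 26.9]), 53.5)
[365.5008848  180.31345164]
[368.00410555 168.87455046]
```

View pics/w2.png

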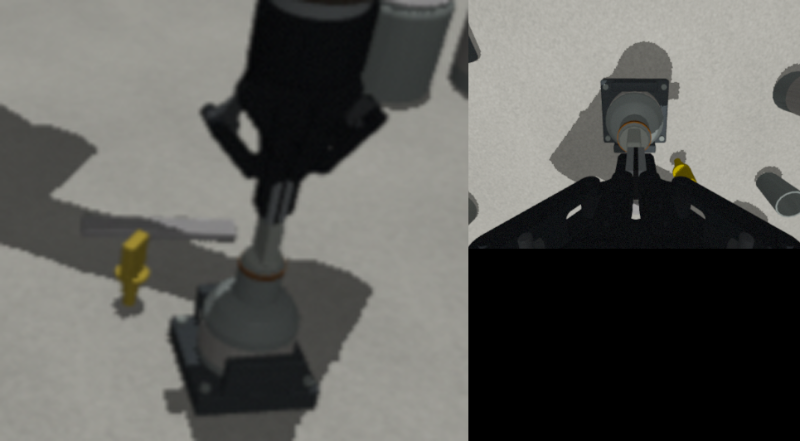

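The composite shows the shut fingers at about (280,200), near the top of the tab, with the tab visible below them. It is unclear whether they are above it, behind it or around it, so I check with depth and a close crop.

```bash
python3 - <<'E'
from h import *
s,d=wrist(); S=cam("scene")
a=cv2.resize(S["image"][135:205,335:405],(400,400),interpolation=cv2.INTER_CUBIC)
b=cv2.resize(d["image"][160:260,205:305],(400,400),interpolation=cv2.INTER_CUBIC)
cv2.imwrite("pics/w3.png",np.hstack([a,b])[:,:,::-1])
P=cloud(S);W=cloud(d)
print("scene rows along tab");
for v in range(140,190,4):
    print(v,[tuple(P[v,u].round().astype(int)) for u in (364,368,372,376)])
print("wrist")
for v in range(190,300,10):
    print(v,[tuple(W[v,u].round().astype(int)) for u in (236,246,256,260,270,280)])
print(s["joints"].round(3))
E
```

```text
scene rows along tab
140 [(np.int64(485), np.int64(188), np.int64(226)), (np.int64(506), np.int64(181), np.int64(240)), (np.int64(511), np.int64(186), np.int64(242)), (np.int64(497), np.int64(206), np.int64(230))]
144 [(np.int64(487), np.int64(188), np.int64(218)), (np.int64(509), np.int64(181), np.int64(233)), (np.int64(510), np.int64(189), np.int64(232)), (np.int64(502), np.int64(204), np.int64(224))]
148 [(np.int64(497), np.int64(183), np.int64(216)), (np.int64(506), np.int64(185), np.int64(221)), (np.int64(507), np.int64(193), np.int64(220)), (np.int64(506), np.int64(203), np.int64(218))]
152 [(np.int64(500), np.int64(182), np.int64(209)), (np.int64(505), np.int64(187), np.int64(211)), (np.int64(506), np.int64(196), np.int64(210)), (np.int64(508), np.int64(203), np.int64(210))]
156 [(np.int64(495), np.int64(187), np.int64(195)), (np.int64(507), np.int64(188), np.int64(203)), (np.int64(507), np.int64(197), np.int64(201)), (np.int64(504), np.int64(208), np.int64(196))]
160 [(np.int64(499), np.int64(187), np.int64(188)), (np.int64(503), np.int64(193), np.int64(189)), (np.int64(508),
[... 3922 characters left out ...]
06), np.int64(195), np.int64(204)), (np.int64(508), np.int64(191), np.int64(207))]
280 [(np.int64(510), np.int64(207), np.int64(211)), (np.int64(508), np.int64(203), np.int64(210)), (np.int64(500), np.int64(202), np.int64(199)), (np.int64(499), np.int64(200), np.int64(198)), (np.int64(507), np.int64(195), np.int64(210)), (np.int64(506), np.int64(191), np.int64(210))]
290 [(np.int64(509), np.int64(207), np.int64(216)), (np.int64(509), np.int64(203), np.int64(216)), (np.int64(494), np.int64(203), np.int64(198)), (np.int64(494), np.int64(201), np.int64(198)), (np.int64(507), np.int64(195), np.int64(216)), (np.int64(507), np.int64(192), np.int64(217))]
[ 0.689  0.298 -0.312  0.    -0.961  0.661]
```

View pics/w3.png

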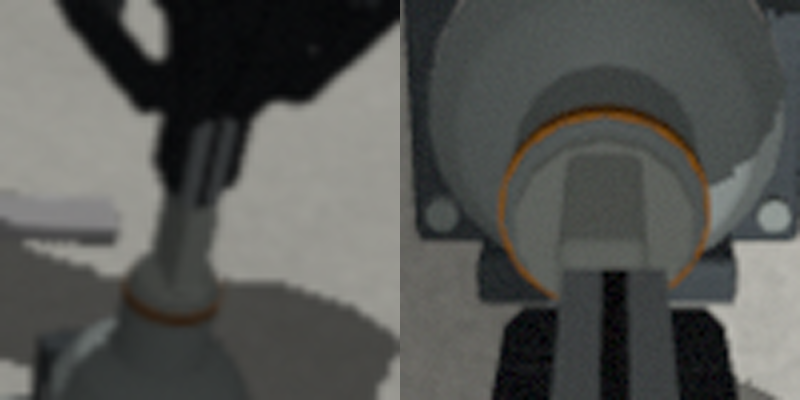

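The close view and depth from both cameras agree. The shut tips stand at z≈164, about 32 mm above the reported TCP, so the fingers closed just above the tab without touching it. The tab is unharmed, and from here I go by the seen tips: open, go down 34 mm more and close.

>>> {"api": "servo_tool", "payload": {
  "rotation": [
    [0,0,0],
    [0,0,0],
    [0,0,0],
    [0,0,0],
    [0,0,0],
    [0,0,0],
    [0,0,0],
    [0,0,0]
  ],
  "slide": [
    [0,0.004,0.02],
    [0,0.004,0.02],
    [0,0.004,0.02],
    [0,0.004,0.02],
    [0,0.004,0.02],
    [0,0.004,-0.04],
    [0,0.004,-0.1],
    [0,0.004,-0.1]
  ],
  "grip": [0,0,0,0,0,0,0,0]
}}

```text
clock: 4.72
position: [495.4, 201.8, 109.7]
ee_rot: [0.994, -0.11, -0.001, 0.001]
contact_force: [0.8, 0.5, 0.4]
gripper_width: 42.4
grasp_force: 0.0
```

>>> {"api": "servo_tool", "payload": {
  "rotation": [
    [0,0,0],
    [0,0,0],
    [0,0,0],
    [0,0,0]
  ],
  "slide": [
    [0,0,-0.03],
    [0,0,-0.06],
    [0,0,-0.07],
    [0,0,-0.07]
  ],
  "grip": [0,0,0,0]
}}

```text
clock: 5.22
position: [496.4, 202.6, 97.4]
ee_rot: [0.994, -0.11, -0.0, 0.0]
contact_force: [-1.1, -0.4, -1.2]
gripper_width: 42.7
grasp_force: 0.0
```

>>> {"api": "servo_tool", "payload": {
  "rotation": [
    [0,0,0],
    [0,0,0],
    [0,0,0],
    [0,0,0],
    [0,0,0],
    [0,0,0]
  ],
  "slide": [
    [0,0,0],
    [0,0,0],
    [0,0,0],
    [0,0,0],
    [0,0,0],
    [0,0,0]
  ],
  "grip": [-1,-1,-1,-1,-1,-1]
}}

```text
clock: 5.98
position: [496.8, 203.3, 97.9]
ee_rot: [0.994, -0.11, 0.001, -0.001]
contact_force: [-1.3, 4.7, 3.1]
gripper_width: 11.4
grasp_force: 59.7
```

Gripped: 11.4 mm wide at 60 N. Twist one way with a slight pull.

>>> {"api": "servo_tool", "payload": {
  "rotation": [
    [0,0,0.01],
    [0,0,0.02],
    [0,0,0.03],
    [0,0,0.04],
    [0,0,0.05],
    [0,0,0.06],
    [0,0,0.07],
    [0,0,0.07]
  ],
  "slide": [
    [0,0,0.001],
    [0,0,0.002],
    [0,0,0.004],
    [0,0,0.005],
    [0,0,0.007],
    [0,0,0.008],
    [0,0,0.01],
    [0,0,0.01]
  ],
  "grip": [-1,-1,-1,-1,-1,-1,-1,-1]
}}

```text
clock: 6.98
position: [496.6, 203.5, 98.3]
ee_rot: [0.994, 0.109, 0.0, -0.001]
contact_force: [1.1, 5.7, -5.6]
gripper_width: 11.0
grasp_force: 58.6
```

```bash
python3 - <<'E'
from h import *
s,d=wrist("w4"); print(s["position"],2*np.degrees(np.arctan2(s["ee_rot"][1],s["ee_rot"][0])),s["contact_force"],s["wrist_torque"],s["gripper_width"],s["grasp_force"])
cv2.imwrite("pics/w4.png",cv2.resize(d["image"][140:280,185:325],(500,500),interpolation=cv2.INTER_CUBIC)[:,:,::-1])
E
```

```text
[496.55274569 203.52513275  98.29201291] 12.526203704274833 [ 1.11199795  5.67364326 -5.56978026] [ 1.83560502 -0.31869405  0.0528566 ] 11.023541235075777 58.61338555812836
```

View pics/w4.png

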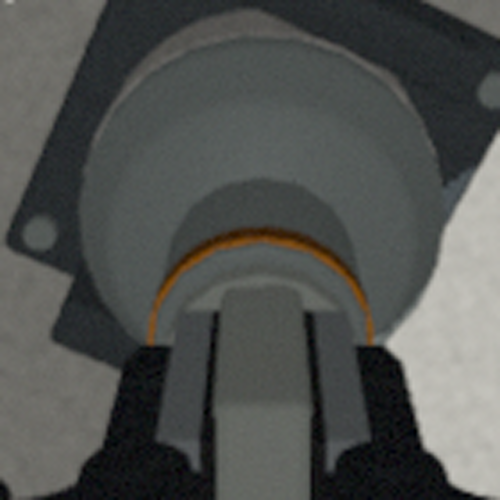

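The view shows the tab square between the pads at (260,400) while the holder has turned 25° against it, so the stopper twisted with the jaws. Now back through the start to the other side.

>>> {"api": "servo_tool", "payload": {
  "rotation": [
    [0,0,-0.01],
    [0,0,-0.02],
    [0,0,-0.03],
    [0,0,-0.04],
    [0,0,-0.05],
    [0,0,-0.06],
    [0,0,-0.07],
    [0,0,-0.07]
  ],
  "slide": [
    [0,0,0.001],
    [0,0,0.002],
    [0,0,0.004],
    [0,0,0.005],
    [0,0,0.007],
    [0,0,0.008],
    [0,0,0.01],
    [0,0,0.01]
  ],
  "grip": [-1,-1,-1,-1,-1,-1,-1,-1]
}}

```text
clock: 8.02
position: [496.6, 203.1, 99.4]
ee_rot: [0.994, -0.111, -0.0, -0.001]
contact_force: [3.3, 4.7, -9.3]
gripper_width: 11.4
grasp_force: 58.6
```

>>> {"api": "servo_tool", "payload": {
  "rotation": [
    [0,0,-0.01],
    [0,0,-0.02],
    [0,0,-0.03],
    [0,0,-0.04],
    [0,0,-0.05],
    [0,0,-0.06],
    [0,0,-0.07],
    [0,0,-0.07]
  ],
  "slide": [
    [0,0,0.001],
    [0,0,0.002],
    [0,0,0.004],
    [0,0,0.005],
    [0,0,0.007],
    [0,0,0.008],
    [0,0,0.01],
    [0,0,0.01]
  ],
  "grip": [-1,-1,-1,-1,-1,-1,-1,-1]
}}

```text
clock: 9.02
position: [496.4, 202.9, 100.9]
ee_rot: [0.946, -0.325, -0.0, -0.0]
contact_force: [4.8, 4.5, -11.3]
gripper_width: 10.9
grasp_force: 58.6
```

>>> {"api": "servo_tool", "payload": {
  "rotation": [
    [0,0,0.01],
    [0,0,0.02],
    [0,0,0.03],
    [0,0,0.04],
    [0,0,0.05],
    [0,0,0.06],
    [0,0,0.07],
    [0,0,0.07]
  ],
  "slide": [
    [0,0,0.001],
    [0,0,0.002],
    [0,0,0.004],
    [0,0,0.005],
    [0,0,0.007],
    [0,0,0.008],
    [0,0,0.01],
    [0,0,0.01]
  ],
  "grip": [-1,-1,-1,-1,-1,-1,-1,-1]
}}

```text
clock: 10.02
position: [496.7, 203.2, 102.6]
ee_rot: [0.994, -0.111, -0.0, -0.001]
contact_force: [5.0, 5.1, -14.0]
gripper_width: 11.4
grasp_force: 58.5
```

Rising steadily at low force. I keep rocking it.

>>> {"api": "servo_tool", "payload": {
  "rotation": [
    [0,0,0.01],
    [0,0,0.02],
    [0,0,0.03],
    [0,0,0.04],
    [0,0,0.05],
    [0,0,0.06],
    [0,0,0.07],
    [0,0,0.07]
  ],
  "slide": [
    [0,0,0.001],
    [0,0,0.003],
    [0,0,0.005],
    [0,0,0.007],
    [0,0,0.009],
    [0,0,0.01],
    [0,0,0.01],
    [0,0,0.01]
  ],
  "grip": [-1,-1,-1,-1,-1,-1,-1,-1]
}}

```text
clock: 11.02
position: [496.7, 203.4, 104.7]
ee_rot: [0.994, 0.109, 0.0, -0.001]
contact_force: [5.3, 5.5, -12.9]
gripper_width: 11.0
grasp_force: 58.8
```

>>> {"api": "servo_tool", "payload": {
  "rotation": [
    [0,0,-0.01],
    [0,0,-0.02],
    [0,0,-0.03],
    [0,0,-0.04],
    [0,0,-0.05],
    [0,0,-0.06],
    [0,0,-0.07],
    [0,0,-0.07]
  ],
  "slide": [
    [0,0,0.001],
    [0,0,0.003],
    [0,0,0.005],
    [0,0,0.007],
    [0,0,0.009],
    [0,0,0.01],
    [0,0,0.01],
    [0,0,0.01]
  ],
  "grip": [-1,-1,-1,-1,-1,-1,-1,-1]
}}

```text
clock: 12.02
position: [496.6, 202.9, 106.6]
ee_rot: [0.994, -0.111, -0.0, -0.0]
contact_force: [5.6, 3.6, -14.0]
gripper_width: 11.0
grasp_force: 58.8
```

>>> {"api": "servo_tool", "payload": {
  "rotation": [
    [0,0,-0.01],
    [0,0,-0.02],
    [0,0,-0.03],
    [0,0,-0.04],
    [0,0,-0.05],
    [0,0,-0.06],
    [0,0,-0.07],
    [0,0,-0.07]
  ],
  "slide": [
    [0,0,0.001],
    [0,0,0.003],
    [0,0,0.005],
    [0,0,0.007],
    [0,0,0.009],
    [0,0,0.01],
    [0,0,0.01],
    [0,0,0.01]
  ],
  "grip": [-1,-1,-1,-1,-1,-1,-1,-1]
}}

```text
clock: 13.02
position: [496.4, 202.7, 108.5]
ee_rot: [0.946, -0.325, -0.001, -0.0]
contact_force: [5.5, 3.3, -13.9]
gripper_width: 11.2
grasp_force: 58.9
```

>>> {"api": "servo_tool", "payload": {
  "rotation": [
    [0,0,0.01],
    [0,0,0.02],
    [0,0,0.03],
    [0,0,0.04],
    [0,0,0.05],
    [0,0,0.06],
    [0,0,0.07],
    [0,0,0.07]
  ],
  "slide": [
    [0,0,0.001],
    [0,0,0.003],
    [0,0,0.005],
    [0,0,0.007],
    [0,0,0.009],
    [0,0,0.01],
    [0,0,0.01],
    [0,0,0.01]
  ],
  "grip": [-1,-1,-1,-1,-1,-1,-1,-1]
}}

```text
clock: 14.02
position: [496.5, 203.0, 110.8]
ee_rot: [0.994, -0.111, -0.0, -0.0]
contact_force: [5.2, 4.5, -11.8]
gripper_width: 11.2
grasp_force: 59.1
```

>>> {"api": "servo_tool", "payload": {
  "rotation": [
    [0,0,0.01],
    [0,0,0.02],
    [0,0,0.03],
    [0,0,0.04],
    [0,0,0.05],
    [0,0,0.06],
    [0,0,0.07],
    [0,0,0.07]
  ],
  "slide": [
    [0,0,0.001],
    [0,0,0.003],
    [0,0,0.005],
    [0,0,0.007],
    [0,0,0.009],
    [0,0,0.01],
    [0,0,0.01],
    [0,0,0.01]
  ],
  "grip": [-1,-1,-1,-1,-1,-1,-1,-1]
}}

```text
clock: 15.02
position: [496.2, 202.0, 115.0]
ee_rot: [0.994, 0.109, -0.0, 0.0]
contact_force: [0.8, 1.2, -1.4]
gripper_width: 11.4
grasp_force: 61.0
```

>>> {"api": "servo_tool", "payload": {
  "rotation": [
    [0,0,-0.01],
    [0,0,-0.02],
    [0,0,-0.03],
    [0,0,-0.04],
    [0,0,-0.05],
    [0,0,-0.06],
    [0,0,-0.07],
    [0,0,-0.07]
  ],
  "slide": [
    [0,0,0.001],
    [0,0,0.003],
    [0,0,0.005],
    [0,0,0.007],
    [0,0,0.009],
    [0,0,0.01],
    [0,0,0.01],
    [0,0,0.01]
  ],
  "grip": [-1,-1,-1,-1,-1,-1,-1,-1]
}}

```text
clock: 16.02
position: [496.5, 202.4, 117.2]
ee_rot: [0.994, -0.11, -0.0, 0.0]
contact_force: [0.9, 1.0, -0.8]
gripper_width: 11.1
grasp_force: 60.7
```

The force fell to about 1 N, so it is loose. Lift clear and check.

>>> {"api": "servo_tool", "payload": {
  "rotation": [
    [0,0,0],
    [0,0,0],
    [0,0,0],
    [0,0,0],
    [0,0,0],
    [0,0,0],
    [0,0,0],
    [0,0,0]
  ],
  "slide": [
    [0,0,0.05],
    [0,0,0.12],
    [0,0,0.2],
    [0,0,0.32],
    [0,0,0.48],
    [0,0,0.62],
    [0,0,0.72],
    [0,0,0.72]
  ],
  "grip": [-1,-1,-1,-1,-1,-1,-1,-1]
}}

```text
clock: 17.02
position: [496.8, 202.6, 264.1]
ee_rot: [0.994, -0.11, 0.002, -0.001]
contact_force: [0.7, -0.4, -1.1]
gripper_width: 11.3
grasp_force: 61.0
```

```bash
python3 - <<'E'
from h import *
S=cam("scene"); s=read_state(); p=s["position"]; print(p,s["gripper_width"],s["grasp_force"],s["joints"].round(2))
q=S["camera_matrix"]@(S["R"]@p+S["t"]); u,v=(q[:2]/q[2]).astype(int); print(u,v)
P=cloud(S); m=np.hypot(P[...,0]-p[0],P[...,1]-p[1])<35; m&=(P[...,2]>170)&(P[...,2]<330)
g=P[m]
for z in range(200,330,6):
    k=g[(g[:,2]>=z)&(g[:,2]<z+6)]
    if len(k): print(z,len(k),np.ptp(k[:,1]).round(),S["image"][m][(g[:,2]>=z)&(g[:,2]<z+6)].mean().round())
c=S["image"][max(v-70,0):v+70,u-70:u+70]
cv2.imwrite("pics/w5.png",cv2.resize(c,None,fx=3.5,fy=3.5,interpolation=cv2.INTER_CUBIC)[:,:,::-1])
E
```

```text
[496.05424615 202.2992016  262.31202338] 11.066509457940953 60.972304344177246 [ 0.69  0.19 -0.11 -0.   -1.27  0.66]
377 125
254 18 10.0 79.0
260 20 9.0 73.0
266 19 13.0 71.0
272 24 15.0 66.0
278 19 11.0 65.0
284 28 26.0 72.0
290 54 25.0 64.0
296 47 33.0 56.0
302 73 37.0 46.0
308 73 37.0 46.0
314 76 38.0 41.0
320 84 39.0 44.0
326 74 36.0 42.0
```

View pics/w5.png

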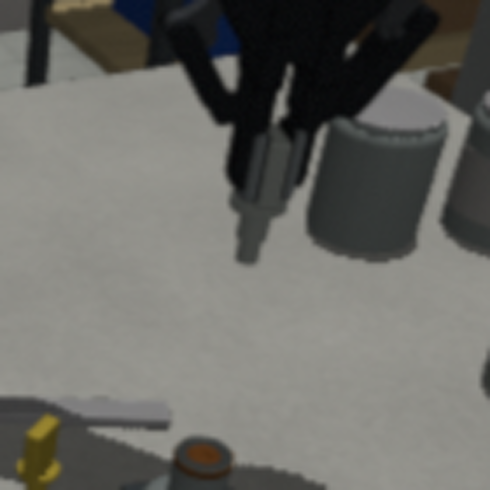

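The view shows the stopper held upright at (255,200) with its plug end about 10 mm below the reported TCP, and the neck's bore empty. Carry it to the tray at (496, -328), clear above the tall bottle.

>>> {"api": "servo_tool", "payload": {
  "rotation": [
    [0,0,0],
    [0,0,0],
    [0,0,0],
    [0,0,0],
    [0,0,0],
    [0,0,0],
    [0,0,0]
  ],
  "slide": [
    [0,-0.06,0.03],
    [0,-0.18,0.06],
    [0,-0.34,0.08],
    [0,-0.5,0.08],
    [0,-0.66,0.08],
    [0,-0.82,0.08],
    [0,-0.98,0.08]
  ],
  "grip": [-1,-1,-1,-1,-1,-1,-1]
}}

```text
clock: 17.95
position: [495.5, 4.7, 276.9]
ee_rot: [0.994, -0.11, -0.001, 0.0]
contact_force: [0.9, -1.0, -0.7]
gripper_width: 11.3
grasp_force: 61.0
```

>>> {"api": "servo_tool", "payload": {
  "rotation": [
    [0,0,0],
    [0,0,0],
    [0,0,0],
    [0,0,0],
    [0,0,0],
    [0,0,0]
  ],
  "slide": [
    [0,-0.16,0],
    [0,-0.32,0],
    [0,-0.48,0],
    [0,-0.64,0],
    [0,-0.8,0],
    [0,-0.96,0]
  ],
  "grip": [-1,-1,-1,-1,-1,-1]
}}

```text
clock: 18.7
position: [495.3, -187.0, 276.9]
ee_rot: [0.994, -0.111, -0.001, 0.0]
contact_force: [0.7, -0.2, -0.0]
gripper_width: 11.1
grasp_force: 61.0
```

>>> {"api": "servo_tool", "payload": {
  "rotation": [
    [0,0,0],
    [0,0,0],
    [0,0,0],
    [0,0,0],
    [0,0,0],
    [0,0,0],
    [0,0,0]
  ],
  "slide": [
    [0,-0.16,0],
    [0,-0.32,0],
    [0,-0.48,-0.05],
    [0,-0.6,-0.2],
    [0,-0.68,-0.4],
    [0,-0.71,-0.6],
    [0,-0.71,-0.7]
  ],
  "grip": [-1,-1,-1,-1,-1,-1,-1]
}}

```text
clock: 19.58
position: [493.6, -327.7, 134.0]
ee_rot: [0.994, -0.111, -0.003, -0.001]
contact_force: [-0.6, 0.6, -0.5]
gripper_width: 11.3
grasp_force: 61.0
```

>>> {"api": "servo_tool", "payload": {
  "rotation": [
    [0,0,0],
    [0,0,0],
    [0,0,0],
    [0,0,0],
    [0,0,0],
    [0,0,0],
    [0,0,0]
  ],
  "slide": [
    [0,0,-0.1],
    [0,0,-0.2],
    [0,0,-0.3],
    [0,0,-0.37],
    [0,0,-0.42],
    [0,0,-0.42],
    [0,0,-0.42]
  ],
  "grip": [-1,-1,-1,-1,-1,-1,-1]
}}

```text
clock: 20.45
position: [496.9, -327.7, 54.2]
ee_rot: [0.994, -0.11, 0.001, 0.0]
contact_force: [-0.1, -0.4, 0.0]
gripper_width: 10.6
grasp_force: 61.0
```

>>> {"api": "servo_tool", "payload": {
  "rotation": [
    [0,0,0],
    [0,0,0],
    [0,0,0],
    [0,0,0],
    [0,0,0],
    [0,0,0]
  ],
  "slide": [
    [0,0,-0.06],
    [0,0,-0.12],
    [0,0,-0.16],
    [0,0,-0.18],
    [0,0,-0.18],
    [0,0,-0.18]
  ],
  "grip": [-1,-1,-1,-1,-1,-1]
}}

```text
clock: 21.2
position: [496.7, -327.5, 17.8]
ee_rot: [0.994, -0.11, 0.0, 0.0]
contact_force: [0.7, 0.1, -1.0]
gripper_width: 11.0
grasp_force: 61.0
```

>>> {"api": "servo_tool", "payload": {
  "rotation": [
    [0,0,0],
    [0,0,0],
    [0,0,0],
    [0,0,0]
  ],
  "slide": [
    [0,0,-0.005],
    [0,0,-0.01],
    [0,0,-0.015],
    [0,0,-0.015]
  ],
  "grip": [-1,-1,-1,-1]
}}

```text
clock: 21.7
position: [496.3, -327.4, 14.4]
ee_rot: [0.994, -0.11, -0.0, -0.0]
contact_force: [0.9, -0.3, 0.2]
gripper_width: 11.1
grasp_force: 61.0
```

Almost there. I press down a hair more, looking for contact.

>>> {"api": "servo_tool", "payload": {
  "rotation": [
    [0,0,0],
    [0,0,0],
    [0,0,0]
  ],
  "slide": [
    [0,0,-0.005],
    [0,0,-0.01],
    [0,0,-0.01]
  ],
  "grip": [-1,-1,-1]
}}

```text
clock: 22.08
position: [496.6, -327.5, 13.9]
ee_rot: [0.994, -0.11, 0.0, 0.0]
contact_force: [-2.2, 0.7, 6.0]
gripper_width: 11.1
grasp_force: 62.3
```

Contact: 6 N upward. Release and rise.

>>> {"api": "servo_tool", "payload": {
  "rotation": [
    [0,0,0],
    [0,0,0],
    [0,0,0],
    [0,0,0],
    [0,0,0],
    [0,0,0]
  ],
  "slide": [
    [0,0,0.005],
    [0,0,0.005],
    [0,0,0.005],
    [0,0,0.005],
    [0,0,0.005],
    [0,0,0.005]
  ],
  "grip": [-0.6,-0.5,-0.3,0,0.4,0.8]
}}

```text
clock: 22.82
position: [496.4, -327.4, 13.5]
ee_rot: [0.994, -0.11, -0.0, -0.0]
contact_force: [0.7, -0.7, 0.6]
gripper_width: 75.6
grasp_force: 0.0
```

>>> {"api": "servo_tool", "payload": {
  "rotation": [
    [0,0,0],
    [0,0,0],
    [0,0,0],
    [0,0,0],
    [0,0,0],
    [0,0,0],
    [0,0,0],
    [0,0,0]
  ],
  "slide": [
    [0,0,0.05],
    [0,0,0.15],
    [0,0,0.3],
    [0,0,0.5],
    [0,0,0.7],
    [0,0,0.85],
    [0,0,0.9],
    [0,0,0.9]
  ],
  "grip": [0.8,0.8,0.8,0.8,0.8,0.8,0.8,0.8]
}}

```text
clock: 23.82
position: [496.4, -327.3, 193.7]
ee_rot: [0.994, -0.11, 0.0, -0.0]
contact_force: [0.5, 0.5, 0.9]
gripper_width: 77.0
grasp_force: 0.0
```

```bash
python3 - <<'E'
from h import *
s,d=wrist("w6"); S=cam("scene")
a=cv2.resize(S["image"][150:340,60:280],(440,380)); b=cv2.resize(d["image"],(360,270)); b=np.vstack([b,np.zeros((110,360,3),np.uint8)])
cv2.imwrite("pics/w6.png",np.hstack([a,b])[:,:,::-1])
P=cloud(d);print("stopper",rect(P,(497,-328),50,10,110));P=cloud(S);print(rect(P,(469.5,-43),60,170,250));print(s["position"],s["clock"])
E
```

```text
stopper (639, array([ 497.4, -329.4,   59.1]), array([39.5, 66.2, 77.3]), array([ 495.6, -329. ]), array([28.1, 28.6]), 77.3)
(183, array([474. , -46.3, 183.5]), array([171.4, 184.9, 191.7]), array([470.6, -45.9]), array([14.2, 28. ]), 7.5)
[ 496.35148006 -327.26585274  193.74817706] 23.825
```

View pics/w6.png

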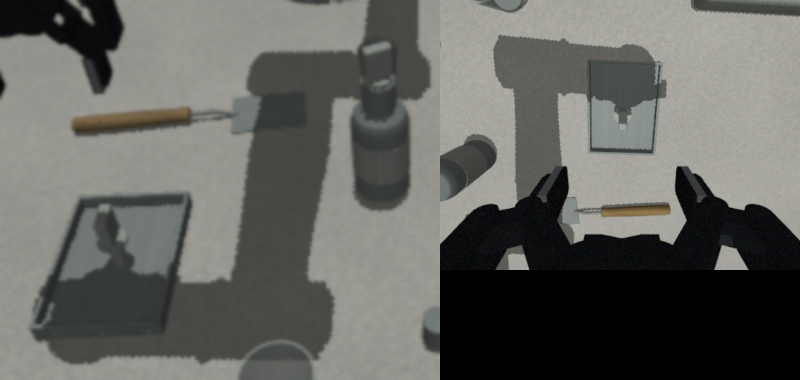

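The stopper stands in the middle of the tray, at (110,235) in the left half, with its top at 77 mm. That puts its origin about 36 mm up. The tall bottle's stopper has not moved, and the arm is clear of everything.

```bash
python3 -c "
from bench import *
print(job_done())"
```

```text
the job is handed in; nothing more can be done
None
```

I worked the seized stopper free by twisting it about 25° each way with a slight pull and set it down upright near the middle of the tray; the tall bottle's stopper stayed in place, and I handed the job in at about 24 s (the hand-in returned no verdict).

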